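# Grease the vise pivot and hold the gun on

## Robot

A 6-joint arm with a two-finger parallel gripper is mounted at the origin on the work surface. World frame = base frame: x ahead of the robot, y to its left, z up, the work surface at z = 0. Lengths are in m, angles in degrees, forces in N, time in s.
With the tool pointing down it reaches from about 0.4 to 0.825 m from the base axis. Payload 7 kg.
Tool frame: the origin (TCP) lies between the finger pads; the fingertips stand 19 mm ahead of it and the grasp point (between the pads) is the TCP; x points along the fingers, y is the direction in which the jaws open and shut, and the axes are right-handed (so a half turn about x gives the same grasp; the last joint's range is limited). The gripper opens to 88 mm and grips with 3 to 60 N. Pads are 19 mm wide; open, the fingers measure 130 mm over their backs; the gripper's body (78 mm by 193 mm) begins 47 mm behind the grasp point.
Start: joints at [-55.972, 20.546, 0.682, 0, -70.136, -16.507], TCP at [0.203, -0.644, 0.246] pointing down, gripper open.
Joint ranges: [-176.03, 176.03], [-82.01, 121.73], [-58.28, 71.71], [-173.87, 95.51], [-174.79, -0.11], [-173.66, 173.66]. Speed limits (degrees/s): [136.94, 136.94, 172.46, 180, 180, 180].

## Interface

Orientations are given as [roll, pitch, yaw] about the fixed x, y, z axes, in that order (R = Rz(yaw) Ry(pitch) Rx(roll)).
In Python, from plant import r gives the robot as it stands.
- The arm moves only by the tool send_rows, never from a script. Its argument "plan" is a list of rows, each a list of 2 entries, a list of its own where there are three numbers: the shift along the tool's x, y, z scaled (see below), then the turn, a rotation vector about the tool's x, y, z scaled (see below). A call has exactly 5 rows; each row is the pose to reach, as a shift and turn from the pose measured when the call began, along the tool's axes at that moment; what a row does not reach only later rows make up. The controller multiplies each number of a shift by 0.15 m and each number of a turn by pi/4 rad. A row lasts 1/10 s, in which the tool goes at most 50 mm and 8.59 degrees, less where a joint would pass 70% of its speed; a pose out of reach is approached as far as the arm can. A call with a number of a shift or a turn outside -1 to 1 is refused whole. A call with a gripper value outside its range is refused whole. "jaw" is the opening, from -1 (shut) to 1 (fully open), so that 0 is half open, set as the call begins (left out, the last holds). The fingers move at their own pace and stop on an object; "force" is the grip in N (left out, the last holds). Time passes only in rows, so rows that repeat a pose let the fingers close, or fill a call up. It gives the time, the measured TCP pose, the force and the opening at its end, in the units of the state.
- r.get_state(): the state, without advancing time (a new reading comes with each control period).
- r.capture(name): name is "scene" or "top" or "wrist"; returns a dict with "color" (420x560x3 uint8, red, green, blue), "range_z" (420x560 float32, m along the optical axis (not along the pixel's ray), 0 where there is no reading), "mtx" (3x3 intrinsics, pixels), "pose" (4x4, takes a point from camera to world coordinates). Camera axes: x right, y down, z forward; pixel columns grow to the right and rows downward; lengths in m; the calibration is good to about 2 mm. A picture is of the moment at which its call begins.
- r.close_job(): hands the job in, once; it reports no verdict.
Trained networks look in a picture, given as the dict that the camera call returned (one of the last four; its "shot" number tells which), for a name from the list of things; names that differ only in an ending like _2 or _b are one class to them, and where a whole thing is asked for, a point or a joint stands for the part that bears it (a point fixed in the world has none). Each returns a list of dicts, best first, with "score" (0 to 1); they miss things now and then, are a little off and sometimes report something else, mostly with a low value. They report only what shows in the picture. A call takes as long as a camera call. They do not tell look-alikes from the thing itself.
- r.find_in(picture, target): "uv" ([column, row] in pixels, amid what is visible of it).
- r.trace(picture, target): "mask" (420x560 bool, what is visible of it) and "uv" ([column, row] in pixels, amid what is visible of it).
The state is a dict: "time_s": time; "joints": joint angles; "qd": joint speeds; "joint_torque": joint torques, N m; "tcp_pos": TCP position; "eef_rot": TCP orientation; "contact_force": force on the tool from outside, world axes, zero at the start; "moment": the same for the moment, N m; "gripper_width": finger opening in m.
Only numpy, scipy, OpenCV 4.12 (cv2) and the standard library are available. Lean on these libraries where they do the work, as an engineer would, in place of code of your own. Each camera call takes 0.05 s, during which the arm holds its last target. There are 200 camera calls.

## Task

Take the red grease gun out of the wooden block, slide its steel nose squarely into the yellow-ringed, tilted sleeve of the green vise and press until the spring catches snap into the nose's groove. Keep pressing the nipple in against its spring, with the shoulder of the gun at or close to the rim of the sleeve, and finish like that, still gripping the gun and pushing. Leave everything else on the bench where it is.

Things in the scene. Friction and masses are not known exactly. Their poses are not given: they have to be found in the camera images.
- gun_grip (a point): Grip point of the loose grease gun (round, 140 mm long, 0.25 kg), on its axis in the middle of the black grip band, 91 mm from the tip; z points from tip to butt. Barrel 28 mm in diameter from 44 to 132 mm above the tip, red with the black band from 66 to 116 mm; aluminium butt 22 mm in diameter up to 140 mm. Starts upright, nose down in a hole of the block, shoulder on the block's top.
- gun_tip (a point): Centre of the flat end of the gun's steel nose; axes as gun_grip. The nose (coupler) is 15 mm in diameter, 44 mm long up to the flat shoulder of the barrel; it tapers to 8 mm at the tip over its last 5 mm and has a groove, 10 mm in diameter, from 13 to 24 mm above the tip.
- rack: Fixed wooden block, 80 (x) x 180 (y) x 50 (z) mm, origin at the centre of its underside. Two upright holes 18 mm in diameter at y = -45 and +45 mm; the gun stands in one (either), the scriber in the other.
- mouth (a point): Centre of the mouth of the steel sleeve (yellow ring) on the clamped, unmoving head of the green vise, some 120 mm above the bench. z points out along the bore, leaning 14 to 32 deg from vertical roughly to the robot. Outer diameter 32 mm, bore 17, flared to 25 over the outer 5 mm. Nipple face 33 mm deep; gun's shoulder meets the rim at 44 mm. Vise jaws: on +x side, below the mouth along z.
- nipple (a joint): Brass grease nipple at the bottom of the sleeve: 0 at rest, grows in m as it is pressed straight down the bore; 0.011 when the gun's shoulder meets the rim. Spring 700 N/m with 3 N preload (11 N at 0.011). The catches snap in at about 0.003; keep it pressed to more than 0.008. If the gun is let go the spring pushes it back to about 0.003.
- catch_left (a joint): Spring catch (steel ball of 8 mm) 23 mm below the mouth, in the +y wall of the sleeve: 0 when it is in (at rest, or in the groove of the nose), about 0.0023 m while the full nose pushes it out. Pushing the nose past both catches takes about 10 to 14 N.
- catch_right (a joint): The same in the -y wall.
- scriber: Bystander: scriber with a dark wooden handle, 114 mm long, 26 mm in diameter, loose in the other hole of the block, its top 120 mm above the bench. Origin at its tip, z up. Leave it alone.
- glue: Bystander: loose white glue bottle, 56 mm in diameter, 150 mm high; origin at the centre of its underside.
- varnish: Bystander: loose amber jar, 68 mm in diameter, 80 mm high; origin at the centre of its underside.
- mug: Bystander: loose blue mug, 80 mm in diameter, 90 mm high; origin at the centre of its underside.
- plane: Bystander: loose small hand plane, 150 x 50 mm, 77 mm high; origin at the centre of its underside.
- mallet: Bystander: loose hammer, 240 mm long, lying on the bench along its x.
- sanding_block: Bystander: loose cork sanding block, 100 x 60 x 30 mm; origin at the centre of its underside.
Mind the look-alikes: they are no part of the job. Of the things shaped like the part that bears mouth, the green one is meant.

How it is judged (in metres and radians):
On the way, in this order (a step that is already met when the one before it is completed fails the run):
1. the gun is lifted out of the block (height (world z) of gun_tip above 0.06 m and contact force between the fingers and gun above 1 N), for 0.1 s.
2. its nose is squarely in the sleeve (x of gun_tip in the frame of mouth between -0.003 and 0.003 m and y of gun_tip in the frame of mouth between -0.003 and 0.003 m and angle between the z axis of gun_tip and the z axis of mouth, either way round below 0.1 rad and z of gun_tip in the frame of mouth below -0.008 m and contact force between the fingers and gun above 1 N), for 0.05 s.
3. the catches have snapped into the groove, nipple pressed (x of gun_tip in the frame of mouth between -0.003 and 0.003 m and y of gun_tip in the frame of mouth between -0.003 and 0.003 m and angle between the z axis of gun_tip and the z axis of mouth, either way round below 0.1 rad and value of joint each of catch_left, catch_right below 0.0012 m and z of gun_tip in the frame of mouth below -0.036 m and value of joint nipple above 0.004 m), for 0.1 s.
At the end, for the whole second after the job is handed in: The fingers still grip the gun; its nose is in the sleeve, tip within 3 mm of the axis, aligned within 0.1 rad and at least 40 mm deep; both catches are in the groove (under 1.2 mm out); the nipple is pressed more than 8 mm in and pushes back with more than 4 N; the gun is at rest (x of gun_tip in the frame of mouth between -0.003 and 0.003 m and y of gun_tip in the frame of mouth between -0.003 and 0.003 m and angle between the z axis of gun_tip and the z axis of mouth, either way round below 0.1 rad and value of joint each of catch_left, catch_right below 0.0012 m and contact force between the fingers and gun above 1 N and z of gun_tip in the frame of mouth below -0.04 m and value of joint nipple above 0.008 m and contact force between gun and nipple above 4 N and linear speed of gun below 0.01 m/s); the arm keeps its last pose, push and grip.
It fails at once if a bystander is disturbed (moved more than 30 mm) (distance of any of scriber, glue, varnish, mug, plane, mallet, sanding_block from where it was at the start of the episode above 0.03 m).
It also fails if it takes over 45 s, if anything falls off the work surface, if the arm or the gripper's body presses on something with over 40 N, if the wrist force passes 120 N, or if a joint passes its speed limit or range.

## Working session

There is one attempt and no reset: what is moved stays moved. The work goes in short steps, Python scripts to look and compute and a tool call to move; the robot and the scene stay as the last step left them, time stands still between calls to the robot, and variables do not carry over. Pictures are saved under pics/ and viewed, about 8 in all and at most 12, crops included, and the job is handed in when it is done.

Besides the shell and the picture viewer there is one more tool, called after "Call:" by a JSON object that holds its "name" and its "arguments". send_rows: Moves the arm, as the interface text tells. Its arguments: {"type":"object","properties":{"plan":{"type":"array"},"jaw":{"type":"number"},"force":{"type":"number"}},"required":["plan"]}

```bash
ls; mkdir -p pics
cat > h.py <<'E'
import numpy as np, cv2
from plant import r
from scipy.spatial.transform import Rotation as R
def pts(p,mask):
    v,u=np.nonzero(mask&(p["range_z"]>0)); z=p["range_z"][v,u]; K=p["mtx"]
    c=np.stack([(u-K[0,2])/K[0,0]*z,(v-K[1,2])/K[1,1]*z,z,np.ones_like(z)])
    return (p["pose"]@c)[:3].T, np.stack([u,v],1)
def proj(p,X):
    X=np.atleast_2d(X); c=np.linalg.inv(p["pose"])@np.c_[X,np.ones(len(X))].T
    q=p["mtx"]@c[:3]; return (q[:2]/q[2]).T
def save(p,n,crop=None,s=1):
    im=p["color"][...,::-1]
    if crop: im=im[crop[1]:crop[3],crop[0]:crop[2]]
    cv2.imwrite("pics/"+n,cv2.resize(im,None,fx=s,fy=s,interpolation=cv2.INTER_CUBIC))
E
python3 - <<'E'
from h import *
print(r.get_state())
a=r.capture("scene");b=r.capture("top")
im=np.hstack([a["color"],b["color"]])[...,::-1]
cv2.imwrite("pics/a.png",cv2.resize(im,(800,300),interpolation=cv2.INTER_AREA))
save(a,"s.png");save(b,"t.png")
for n,p in(("scene",a),("top",b)):
  print(n,p["pose"].round(3).tolist(),p["mtx"][0,0])
  for t in ["gun_grip","rack","mouth","scriber","glue","varnish","mug","plane","mallet","sanding_block","nipple"]:
    for d in r.trace(p,t)[:3]:
      P,_=pts(p,d["mask"])
      print(t,round(d["score"],2),np.round(d["uv"]),np.median(P,0).round(3) if len(P) else None,P[:,2].max().round(3) if len(P) else 0,len(P))
E
```

```text
pics
{'time_s': 0.0, 'joints': array([-5.59719514e+01,  2.05910663e+01,  6.33120395e-01, -2.02376970e-02,
       -7.01338244e+01, -1.65062466e+01]), 'qd': array([-0.06231941,  0.03564261,  0.0138112 , -0.03932222,  0.03546697,
        0.01154737]), 'joint_torque': array([-4.32962734e-04, -5.82717025e+01,  2.93055689e+01,  6.99732721e+00,
        6.94759452e-03, -1.13790884e-04]), 'tcp_pos': array([ 0.20305666, -0.64325868,  0.24462147]), 'eef_rot': array([ 94.79586686,  89.9062778 , 112.31077638]), 'contact_force': array([-0.1373934 , -0.15318752, -0.66446456]), 'moment': array([-0.01850718, -0.02263319,  0.00850963]), 'gripper_width': 0.08780254128609065}
scene [[0.662, 0.529, -0.531, 1.151], [0.75, -0.472, 0.464, -0.561], [-0.005, -0.705, -0.709, 1.026], [0.0, 0.0, 0.0, 1.0]] 413.355718715654
gun_grip 0.59 [162. 299.] [ 0.48  -0.385  0.11 ] 0.15 268
rack 0.75 [184. 308.] [ 0.494 -0.343  0.049] 0.104 2055
mouth 0.95 [159. 232.] [ 0.251 -0.272  0.096] 0.135 1019
mouth 0.87 [340. 232.] [0.64  0.121 0.124] 0.149 977
mouth 0.58 [243. 244.] [ 0.402 -0.073  0.029] 0.036 568
scriber 0.68 [
[... 663 characters left out ...]
.0, 1.0]] 491.7239475954437
gun_grip 0.45 [436. 193.] [ 0.468 -0.373  0.124] 0.153 211
rack 0.55 [412. 195.] [ 0.466 -0.326  0.049] 0.142 1666
mouth 0.97 [242. 136.] [0.631 0.133 0.124] 0.151 1302
mouth 0.58 [396. 276.] [ 0.254 -0.251  0.102] 0.114 817
scriber 0.69 [402. 194.] [ 0.469 -0.285  0.114] 0.125 86
glue 0.92 [353. 107.] [ 0.711 -0.152  0.1  ] 0.156 496
glue 0.69 [166.  92.] [0.778 0.351 0.036] 0.096 1072
varnish 0.82 [408. 107.] [ 0.701 -0.321  0.077] 0.087 593
mug 0.84 [164.  93.] [0.778 0.352 0.036] 0.096 1084
plane 0.62 [171. 218.] [0.41  0.339 0.033] 0.082 1024
mallet 0.92 [120. 154.] [0.603 0.48  0.023] 0.036 1025
sanding_block 0.82 [317. 227.] [ 0.392 -0.064  0.03 ] 0.038 737
```

View pics/s.png

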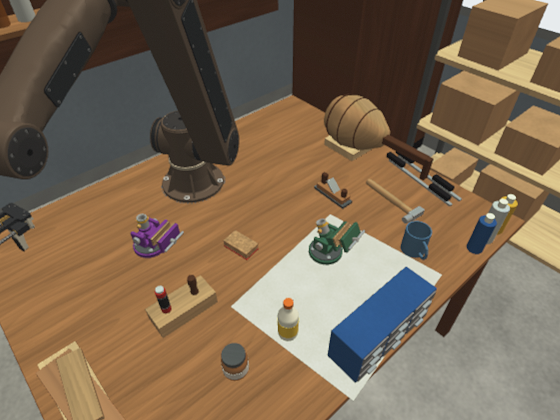

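View pics/t.png

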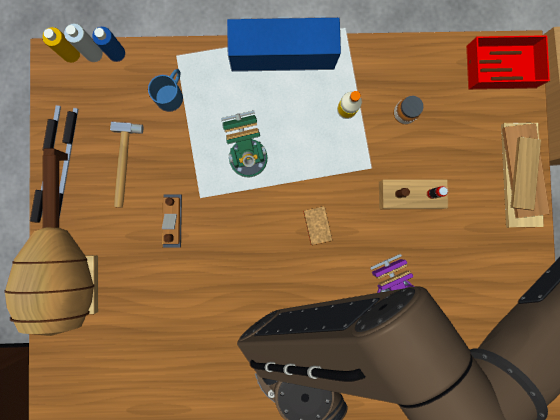

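Two vises fit the shape. The green one is at scene (325,240) / top (247,155), and the purple one is at scene (155,232) / top (393,275); the green one is meant. The gun (red with a black band) stands in the -y hole at scene (162,298) / top (438,191). The scriber is at scene (192,286) / top (402,193).

```bash
cat >> h.py <<'E'
def go(pos,Rm):
    "scaled shift/turn from the present pose to target"
    s=r.get_state(); A=R.from_euler("xyz",s["eef_rot"],degrees=True)
    d=A.inv().apply(np.array(pos)-s["tcp_pos"])/0.15
    w=(A.inv()*R.from_matrix(Rm)).as_rotvec()/(np.pi/4)
    print("shift",d.round(4).tolist(),"turn",w.round(4).tolist()); return d,w
def tool(x,y):
    x=np.array(x,float);x/=np.linalg.norm(x);y=np.array(y,float);y-=x*(x@y);y/=np.linalg.norm(y)
    return np.stack([x,y,np.cross(x,y)],1)
E
python3 - <<'E'
from h import *
s=r.get_state();print(R.from_euler("xyz",s["eef_rot"],degrees=True).as_matrix().round(3))
p=r.capture("scene"); save(p,"crop.png",(100,180,400,340),2.6)
w=r.capture("wrist"); T=np.linalg.inv(np.block([[R.from_euler("xyz",s["eef_rot"],degrees=True).as_matrix(),s["tcp_pos"][:,None]],[0,0,0,1]]))@w["pose"]
print("cam in tool",T.round(3).tolist(),w["mtx"][0,0])
for y in (1,-1): go([0.46,-0.37,0.33],tool([0,0,-1],[y,0,0]))
E
```

```text
[[-0.    -0.301  0.954]
 [ 0.     0.954  0.301]
 [-1.     0.    -0.   ]]
cam in tool [[0.001, -0.281, 0.96, -0.139], [1.0, -0.0, -0.001, 0.001], [0.0, 0.96, 0.281, -0.077], [0.0, 0.0, 0.0, 1.0]] 307.5182732080295
shift [-0.5629, 1.2244, 2.1819] turn [2.3893, -0.0001, -0.0]
shift [-0.5629, 1.2244, 2.1819] turn [-1.6107, 0.0, -0.0001]
```

View pics/crop.png

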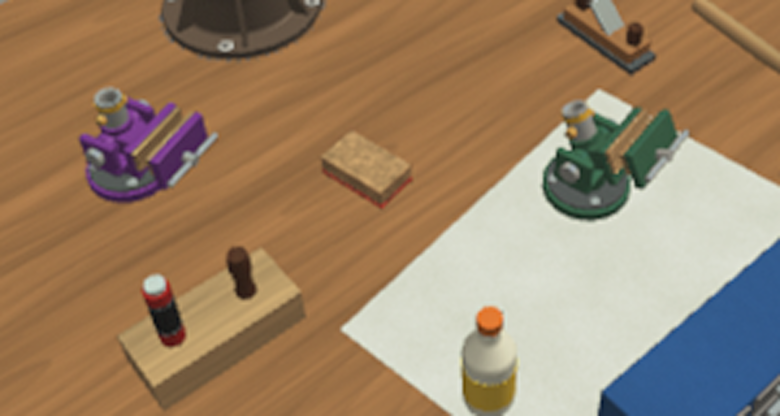

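The crop confirms both: the gun is the red cylinder with the white butt at crop (160,310). The green vise has its grey sleeve with the yellow ring at crop (578,115). I'll keep the jaws along world y and move over the rack.

Run:
```python
from h import *
go([0.43,-0.36,0.32],tool([0,0,-1],[0,1,0]))
```

```text
shift [-0.4962, 1.3482, 2.0112] turn [0.3893, -0.0, -0.0001]
```

Call:
{"name": "send_rows", "arguments": {"plan": [[[-0.25,0.33,0.5],[0.2,0,0]],[[-0.4,0.55,0.85],[0.39,0,0]],[[-0.5,0.67,1.0],[0.39,0,0]],[[-0.5,0.67,1.0],[0.39,0,0]],[[-0.5,0.67,1.0],[0.39,0,0]]], "jaw": 0.3, "force": 50}}

```text
time_s: 1.8
tcp_pos: [0.3192, -0.5005, 0.3244]
eef_rot: [-41.3, 89.7, -41.1]
contact_force: [0.3, -0.2, 0.5]
gripper_width: 0.0582
```

Run:
```python
from h import *
go([0.43,-0.36,0.32],tool([0,0,-1],[0,1,0]))
```

```text
shift [0.0287, 0.9342, 0.7421] turn [0.0048, 0.0057, 0.005]
```

Call:
{"name": "send_rows", "arguments": {"plan": [[[0.02,0.25,0.2],[0,0,0]],[[0.03,0.5,0.4],[0,0.006,0.005]],[[0.03,0.75,0.6],[0,0.006,0.005]],[[0.03,0.935,0.74],[0,0.006,0.005]],[[0.03,0.935,0.74],[0,0.006,0.005]]]}}

```text
time_s: 2.3
tcp_pos: [0.4317, -0.3573, 0.3197]
eef_rot: [42.9, 90.0, 43.3]
contact_force: [-0.4, -0.5, 0.2]
gripper_width: 0.0567
```

Run:
```python
from h import *
p=r.capture("wrist"); save(p,"w1.png")
print(r.get_state()["tcp_pos"])
np.savez("w1.npz",**{k:p[k] for k in("color","range_z","mtx","pose")})
for t in ["gun_grip","scriber","rack"]:
    for d in r.trace(p,t)[:2]:
      P,_=pts(p,d["mask"]); T=P[P[:,2]>P[:,2].max()-.004]
      print(t,round(d["score"],2),np.round(d["uv"]),P.min(0).round(3),P.max(0).round(3),"top",((T.min(0)+T.max(0))/2).round(4),(T.max(0)-T.min(0)).round(4))
```

```text
[ 0.43073727 -0.35854207  0.31979999]
gun_grip 0.9 [255. 218.] [ 0.454 -0.41  -0.002] [ 0.536 -0.368  0.148] top [ 0.4684 -0.382   0.1459] [0.0211 0.0205 0.0038]
scriber 0.6 [326. 214.] [ 0.457 -0.305  0.05 ] [ 0.48  -0.281  0.121] top [ 0.4696 -0.2921  0.1188] [0.0211 0.0188 0.004 ]
scriber 0.54 [296. 194.] [ 0.427 -0.428 -0.002] [ 0.529 -0.232  0.057] top [ 0.4684 -0.3185  0.0546] [0.0159 0.0731 0.0039]
rack 0.93 [292. 197.] [ 0.427 -0.428 -0.001] [ 0.511 -0.248  0.138] top [ 0.4689 -0.3687  0.1379] [0.0008 0.     0.001 ]
rack 0.54 [258. 218.] [ 0.454 -0.401 -0.001] [ 0.536 -0.368  0.148] top [ 0.4684 -0.382   0.1459] [0.0211 0.0205 0.0038]
```

View pics/w1.png

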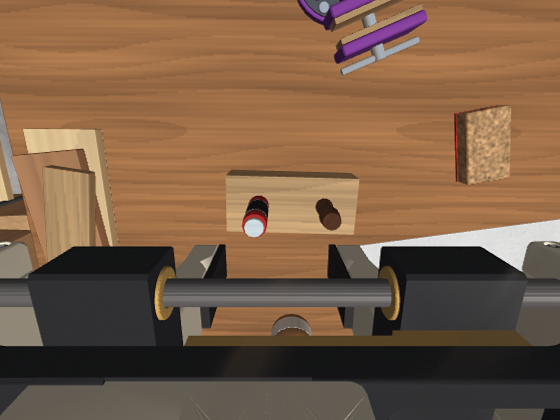

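The gun's butt is at (255,228), and the scriber's top at (330,216) is 90 mm away as it should be. The butt is at z≈0.147, as expected. I'll cross-check this from the top camera and compute the moves.

Run:
```python
from h import *
for n in("top","scene"):
    p=r.capture(n); d=r.trace(p,"gun_grip")
    for e in d[:1]:
        P,_=pts(p,e["mask"]); T=P[P[:,2]>P[:,2].max()-.005]; print(n,((T.min(0)+T.max(0))/2).round(4),(T.max(0)-T.min(0)).round(3))
go([0.468,-0.382,0.20],tool([0,0,-1],[0,1,0]))
go([0.468,-0.382,0.107],tool([0,0,-1],[0,1,0]))
```

```text
scene [ 0.4722 -0.382   0.1466] [0.019 0.019 0.005]
shift [0.7982, -0.1428, 0.2596] turn [0.0028, -0.0004, 0.0]
shift [1.4182, -0.1428, 0.2599] turn [0.0028, -0.0004, 0.0]
```

Call:
{"name": "send_rows", "arguments": {"plan": [[[0.2,-0.14,0.27],[0,0,0]],[[0.5,-0.14,0.27],[0,0,0]],[[0.73,-0.14,0.27],[0,0,0]],[[0.73,-0.14,0.27],[0,0,0]],[[0.73,-0.14,0.27],[0,0,0]]]}}

```text
time_s: 3.2
tcp_pos: [0.4694, -0.3824, 0.2109]
eef_rot: [-156.2, 89.9, -156.1]
contact_force: [0.0, -0.8, 1.7]
gripper_width: 0.0568
```

Run:
```python
from h import *
go([0.469,-0.382,0.107],tool([0,0,-1],[0,1,0])); print(r.get_state()["gripper_width"])
```

```text
shift [0.6928, 0.0031, -0.0015] turn [0.0023, -0.0017, 0.0007]
0.056772392612402155
```

Call:
{"name": "send_rows", "arguments": {"plan": [[[0.25,0,0],[0,0,0]],[[0.5,0,0],[0,0,0]],[[0.69,0,0],[0,0,0]],[[0.69,0,0],[0,0,0]],[[0.69,0,0],[0,0,0]]]}}

```text
time_s: 3.7
tcp_pos: [0.4706, -0.3834, 0.1101]
eef_rot: [-68.1, 89.8, -67.9]
contact_force: [0.4, -0.5, 0.3]
gripper_width: 0.0574
```

Call:
{"name": "send_rows", "arguments": {"plan": [[[0,0,0],[0,0,0]],[[0,0,0],[0,0,0]],[[0,0,0],[0,0,0]],[[0,0,0],[0,0,0]],[[0,0,0],[0,0,0]]], "jaw": -1, "force": 50}}

```text
time_s: 4.2
tcp_pos: [0.4708, -0.3835, 0.1107]
eef_rot: [-58.9, 89.8, -58.8]
contact_force: [0.1, 1.1, 3.7]
gripper_width: 0.0276
```

Call:
{"name": "send_rows", "arguments": {"plan": [[[-0.15,0,0],[0,0,0]],[[-0.4,0,0],[0,0,0]],[[-0.7,0,0],[0,0,0]],[[-1,0,0],[0,0,0]],[[-1,0,0],[0,0,0]]]}}

```text
time_s: 4.7
tcp_pos: [0.4729, -0.3848, 0.2677]
eef_rot: [-39.2, 89.2, -39.0]
contact_force: [0.7, 0.1, -1.8]
gripper_width: 0.0272
```

Run:
```python
from h import *
go([0.6,0.06,0.37],tool([0,0,-1],[0,1,0])); s=r.get_state();print(s["gripper_width"],s["contact_force"],s["joints"])
```

```text
shift [-0.6983, 2.9565, 0.8648] turn [0.0044, 0.0134, 0.0109]
0.02719678213722198 [ 0.68273626  0.08684832 -1.79297395] [-20.64821494  13.22449112  -6.7750273    0.26201641 -69.26144318
 -69.24704662]
```

Call:
{"name": "send_rows", "arguments": {"plan": [[[-0.2,0.2,0.06],[0,0,0]],[[-0.35,0.5,0.14],[0,0.01,0.01]],[[-0.5,0.75,0.2],[0,0.01,0.01]],[[-0.6,1.0,0.3],[0,0.01,0.01]],[[-0.7,1.0,0.3],[0,0.01,0.01]]]}}

```text
time_s: 5.2
tcp_pos: [0.5173, -0.2299, 0.3719]
eef_rot: [13.8, 89.8, 14.2]
contact_force: [0.2, -0.5, -3.2]
gripper_width: 0.027
```

Call:
{"name": "send_rows", "arguments": {"plan": [[[0,0.3,0.1],[0,0,0]],[[0,0.6,0.2],[0,0,0]],[[0,0.9,0.3],[0,0,0]],[[0,1.0,0.3],[0,0,0]],[[0,1.0,0.3],[0,0,0]]]}}

```text
time_s: 5.7
tcp_pos: [0.5612, -0.0774, 0.3709]
eef_rot: [48.0, 89.9, 48.5]
contact_force: [-0.4, 0.6, -2.3]
gripper_width: 0.0274
```

Run:
```python
from h import *
go([0.6,0.06,0.37],tool([0,0,-1],[0,1,0])); s=r.get_state();print(s["gripper_width"],s["contact_force"],s["joints"])
```

```text
shift [0.0073, 0.9131, 0.2679] turn [0.0128, 0.0012, -0.0013]
0.027355409480300817 [-0.44666971  0.63904898 -2.26290103] [ 1.19075400e+01  7.05151912e+00 -1.09954953e+00 -4.90321797e-02
 -8.17836388e+01 -1.01325903e+02]
```

Call:
{"name": "send_rows", "arguments": {"plan": [[[0,0.3,0.1],[0,0,0]],[[0,0.6,0.2],[0.01,0,0]],[[0,0.8,0.26],[0.01,0,0]],[[0,0.91,0.27],[0.01,0,0]],[[0,0.91,0.27],[0.01,0,0]]]}}

```text
time_s: 6.2
tcp_pos: [0.6002, 0.0605, 0.37]
eef_rot: [134.8, 89.9, 135.0]
contact_force: [-0.5, -0.6, -2.2]
gripper_width: 0.0272
```

Run:
```python
from h import *
p=r.capture("wrist"); save(p,"w2.png")
s=r.get_state();print(s["tcp_pos"])
np.savez("w2.npz",**{k:p[k] for k in("color","range_z","mtx","pose")},tcp=s["tcp_pos"],rot=s["eef_rot"])
for t in ["gun_tip","mouth","nipple","gun_grip"]:
    for d in r.trace(p,t)[:2]:
      P,_=pts(p,d["mask"]); print(t,round(d["score"],2),np.round(d["uv"]),P.min(0).round(3),P.max(0).round(3),len(P))
    print([ (round(d["score"],2),np.round(d["uv"],1)) for d in r.find_in(p,t)[:2]])
```

```text
[0.60005396 0.05943364 0.3704174 ]
gun_tip 0.98 [274. 263.] [ 0.576  0.021 -0.001] [0.727 0.089 0.443] 4408
[(0.66, array([277.5, 262.4]))]
mouth 0.57 [332. 198.] [ 0.545  0.09  -0.001] [0.738 0.225 0.148] 4602
[(0.75, array([328.9, 202.7]))]
[]
gun_grip 0.77 [279. 264.] [ 0.573  0.011 -0.001] [0.841 0.111 0.443] 4519
[(0.55, array([276.9, 263.9]))]
```

View pics/w2.png

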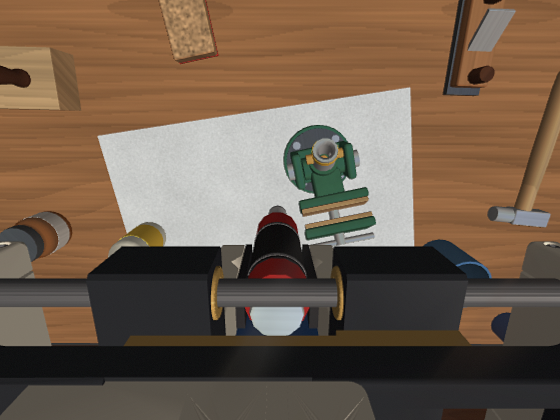

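```bash
cat >> h.py <<'E'
from scipy.optimize import least_squares
def sleeve(P,c0,a0):
    """fit mouth centre + axis: each point lies on outer wall (r=16, -30<z<0), rim plane (12.5<r<16,z=0), or flare cone"""
    a0=np.array(a0)/np.linalg.norm(a0)
    def res(x):
        a=np.array([x[3],x[4],1]);a/=np.linalg.norm(a)
        d=P-x[:3];z=d@a;q=np.linalg.norm(d-np.outer(z,a),axis=1)
        wall=np.hypot(q-.016,np.maximum(z,0)); wall=np.where(z<-.014,np.maximum(wall,.006),wall)
        rim=np.hypot(z,np.maximum(np.maximum(.0125-q,q-.016),0))
        t=np.clip((-z*.005+(.0125-q)*.004)/(.005**2+.004**2),0,1)
        fl=np.hypot(z+.005*t,q-(.0125-.004*t))
        bore=np.hypot(q-.0085,np.maximum(z+.005,0))
        return np.minimum.reduce([wall,rim,fl,bore])
    s=least_squares(res,[*c0,a0[0]/a0[2],a0[1]/a0[2]],loss="soft_l1",f_scale=.001)
    a=np.array([s.x[3],s.x[4],1]);a/=np.linalg.norm(a)
    return s.x[:3],a,np.median(res(s.x)),s.cost
def fit(p,c,a=(-.4,0,.9)):
    best=None
    for it in range(4):
        P,_=pts(p,p["range_z"]>0); d=P-c; z=d@np.array(a); q=np.linalg.norm(d-np.outer(z,a),axis=1)
        P=P[(z>-.018)&(z<.01)&(q<.020)]
        cs=[sleeve(P,c,x) for x in ([a] if it else [a,(-.25,0,.97),(-.5,0,.87),(-.4,.2,.9),(-.4,-.2,.9)])]
        best=min(cs,key=lambda t:t[3]); c,a=best[0],best[1]
    return *best,len(P)
E
python3 - <<'E'
from h import *
p=dict(np.load("w2.npz"))
P,uv=pts(p,p["range_z"]>0)
k=(abs(uv[:,0]-324)<14)&(abs(uv[:,1]-150)<14)&(P[:,2]>.11)
T=P[k]; print(T.shape,T.min(0),T.max(0),T.mean(0))
c0=T[T[:,2]>.12].mean(0)
c,a,m,co,n=fit(p,c0); print(c,a,np.degrees(np.arccos(a[2])),m,co,n, proj(p,c))
im=p["color"][100:200,274:374,::-1]; cv2.imwrite("pics/z.png",cv2.resize(im,(500,500),interpolation=cv2.INTER_CUBIC))
E
```

```text
(485, 3) [0.54545692 0.10342029 0.11003134] [0.577404   0.13813107 0.1327442 ] [0.56135312 0.11952164 0.12306969]
[0.55914392 0.11972714 0.1255676 ] [-0.43014348 -0.09039153  0.89822378] 26.074435395622544 0.00041283166369939894 0.0002535724579394855 542 [[324.76259146 149.71921604]]
```

View pics/z.png

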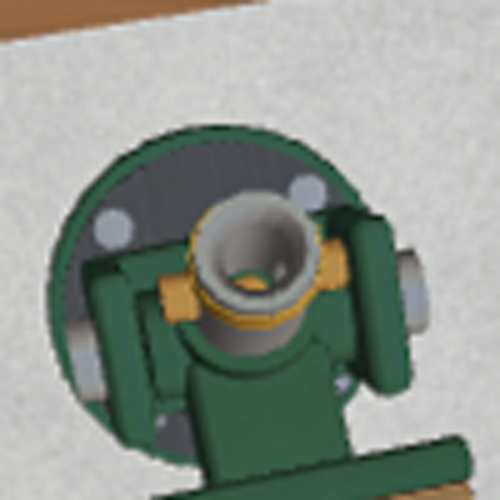

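The picture shows the grey sleeve's mouth with its yellow ring at image (324,150). The fit gives the mouth at (0.559, 0.120, 0.126), tilted 26° towards the robot. Next is a closer view with the tool aligned to the bore.

Run:
```python
from h import *
c=np.array([.5591,.1197,.1256]);a=np.array([-.430,-.090,.898]);a/=np.linalg.norm(a)
M=tool(-a,[0,1,0]); print(M.round(3))
t=c+a*.155+M[:,2]*.077; print(t); go(t,M)
```

```text
[[ 0.43  -0.039  0.902]
 [ 0.09   0.996  0.   ]
 [-0.898  0.081  0.432]]
[0.56187875 0.10574584 0.29808641]
shift [0.488, 0.3126, -0.2557] turn [-0.0243, -0.5668, 0.111]
```

Call:
{"name": "send_rows", "arguments": {"plan": [[[0.1,0.06,-0.05],[0,-0.12,0.02]],[[0.2,0.12,-0.1],[-0.01,-0.25,0.05]],[[0.3,0.2,-0.17],[-0.02,-0.4,0.08]],[[0.4,0.28,-0.25],[-0.024,-0.567,0.111]],[[0.49,0.31,-0.256],[-0.024,-0.567,0.111]]]}}

```text
time_s: 7.15
tcp_pos: [0.5528, 0.1008, 0.2897]
eef_rot: [10.4, 64.3, 11.6]
contact_force: [0.4, -1.7, -3.0]
gripper_width: 0.0276
```

```bash
cat > look.py <<'E'
from h import *
import sys
p=r.capture("wrist"); s=r.get_state(); n=sys.argv[1]
np.savez(n+".npz",**{k:p[k] for k in("color","range_z","mtx","pose")},tcp=s["tcp_pos"],rot=s["eef_rot"])
A=R.from_euler("xyz",s["eef_rot"],degrees=True)
c,a,m,co,N=fit(p,np.array([.5591,.1197,.1256]),np.array([-.43,-.09,.898]))
print("mouth",c.round(4),a.round(4),m,co,N,proj(p,c).round(1),"err px")
print("tcp",s["tcp_pos"],"mouth in tool",A.inv().apply(c-s["tcp_pos"]).round(4),A.inv().apply(a).round(4))
# gun: points in tool frame
P,uv=pts(p,p["range_z"]>0); Q=A.inv().apply(P-s["tcp_pos"])
k=(abs(Q[:,1])<.025)&(abs(Q[:,2])<.022)&(Q[:,0]>.02)&(Q[:,0]<.115)
Q=Q[k];uv=uv[k]
for lo in np.arange(.02,.115,.006):
    g=Q[(Q[:,0]>=lo)&(Q[:,0]<lo+.006)]
    if len(g)>5: print(round(lo+.003,3),len(g),"y",g[:,1].min().round(4),g[:,1].max().round(4),"z",g[:,2].min().round(4),g[:,2].max().round(4))
save(p,n+".png",(180,60,400,260),3)
E
python3 look.py w3
```

```text
mouth [0.5589 0.1199 0.1256] [-0.4331 -0.0892  0.8969] 0.0003679160121493842 0.0002912658315099839 806 [[283.  133.3]] err px
tcp [0.5553089  0.10243239 0.29088881] mouth in tool [ 0.152   0.0043 -0.0671] [-0.9999 -0.0023 -0.0101]
0.023 168 y -0.0149 0.0123 z -0.0203 -0.0081
0.029 145 y -0.0148 0.0118 z -0.0202 -0.0101
0.035 139 y -0.0153 0.0128 z -0.0203 -0.006
0.041 103 y -0.0143 0.0114 z -0.0199 -0.0112
0.047 106 y -0.0142 0.0116 z -0.0198 -0.0111
0.053 104 y -0.0143 0.0113 z -0.02 -0.011
0.059 59 y -0.014 0.0117 z -0.0201 -0.0104
0.089 10 y -0.0043 0.002 z -0.0114 -0.0105
0.095 78 y -0.0084 0.0053 z -0.0133 -0.0073
0.101 8 y -0.0076 0.0061 z -0.013 -0.0057
```

View pics/w3.png

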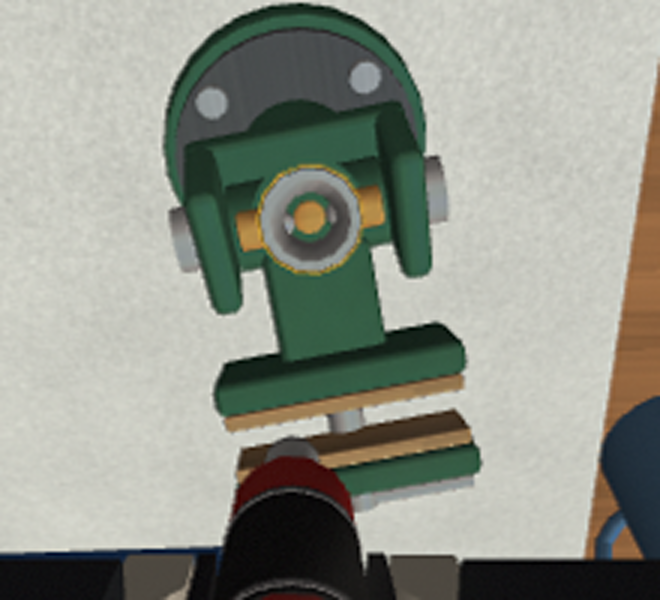

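```bash
cat > look2.py <<'E'
from h import *
import sys
n=sys.argv[1]; s0=r.get_state(); p=r.capture("wrist"); s=r.get_state()
print("drift mm",((s["tcp_pos"]-s0["tcp_pos"])*1e3).round(2), "F",s["contact_force"].round(1))
A=R.from_euler("xyz",s0["eef_rot"],degrees=True); o=s0["tcp_pos"]
Tw=np.eye(4);Tw[:3,:3]=A.as_matrix();Tw[:3,3]=o; print("cam in tool",(np.linalg.inv(Tw)@p["pose"])[:3,3].round(4))
Tc=np.array([[0.0,-.2806,.9598,-.139],[1,0,0,0.0005],[0,.9598,.2806,-.077],[0,0,0,1]])
def ing(P): return (P-o)@A.as_matrix()
c,a,m,co,N=fit(p,np.array([.559,.1198,.1256]),np.array([-.432,-.09,.897]))
ct=ing(c);at=A.inv().apply(a); print("mouth w",c.round(4),a.round(4),round(m,5),N,"tool",ct.round(4),at.round(4))
Q=ing(pts(p,p["range_z"]>0)[0])
k=(abs(Q[:,1])<.03)&(abs(Q[:,2])<.03)&(Q[:,0]>.02)&(Q[:,0]<.115); Q=Q[k]
def res(x):
    ax=np.array([1,x[2],x[3]]);ax/=np.linalg.norm(ax); d=Q-[0,x[0],x[1]]; z=d@ax; q=np.linalg.norm(d-np.outer(z,ax),axis=1)
    S=x[4]
    bar=np.hypot(q-.014,np.maximum(z-S,0)); nose=np.hypot(q-.0075,np.maximum(S-z,0)+np.maximum(z-S-.039,0))
    sh=np.hypot(z-S,np.maximum(q-.014,0)+np.maximum(.0075-q,0)); tip=np.hypot(z-S-.044,np.maximum(q-.004,0))
    t=np.clip((z-S-.039)/.005,0,1); tap=np.hypot(z-S-.039-.005*t,q-(.0075-.0035*t))
    gr=np.hypot(q-.005,np.maximum(S+.020-z,0)+np.maximum(z-S-.031,0))
    return np.minimum.reduce([bar,nose,sh,tip,tap,gr])
b=min((least_squares(res,[0,z0,0,0,S],loss="soft_l1",f_scale=.0008) for z0 in(-.006,-.002,.002) for S in(.054,.06,.066)),key=lambda t:t.cost)
x=b.x; print("gun tool y,z,slopes,shoulder x",x.round(4),"cost",b.cost,np.median(res(x)).round(5),len(Q))
ax=np.array([1,x[2],x[3]]);ax/=np.linalg.norm(ax); g0=np.array([0,x[0],x[1]]); tip=g0+ax*(x[4]+.044)
d=tip-ct; print("tip in tool",tip.round(4),"ang deg",np.degrees(np.arccos(-at@ax)).round(2),"depth along a",(d@at).round(4),"lateral (tool axes)",(d-at*(d@at)).round(4))
# rotation to align ax -> -at (tool frame), then shift so that tip sits h above mouth
v=np.cross(ax,-at); W=v/np.linalg.norm(v)*np.arcsin(np.linalg.norm(v)); W=np.array([0,W[1],W[2]])
for h in [float(q) for q in sys.argv[2:]]:
    sh=(ct+at*h)-R.from_rotvec(W).apply(tip); print("h",h,"shift",(sh/.15).round(3),"turn",(W/(np.pi/4)).round(3))
E
python3 look2.py w4 0.03
```

```text
drift mm [3.33 1.39 4.18] F [ 0.   1.2 -1.4]
cam in tool [-0.1392  0.0003 -0.0768]
mouth w [0.5589 0.1198 0.1256] [-0.425  -0.0886  0.9009] 0.00033 819 tool [ 0.152   0.0043 -0.0671] [-1.     -0.0017 -0.0011]
gun tool y,z,slopes,shoulder x [ 0.0001 -0.0032  0.0031  0.0073  0.0645] cost 3.284862248359132e-05 0.00015 921
tip in tool [ 0.1085  0.0004 -0.0024] ang deg 0.36 depth along a 0.0435 lateral (tool axes) [-0.0001 -0.0039  0.0648]
h 0.03 shift [ 0.091  0.027 -0.427] turn [ 0.     0.008 -0.002]
```

```bash
python3 look2.py w5 0.03; python3 -c "
from h import *
print(r.get_state()['tcp_pos'])"
```

```text
drift mm [2.69 1.27 3.17] F [ 0.7  0.1 -0.1]
cam in tool [-0.1392  0.0003 -0.0768]
mouth w [0.5588 0.1198 0.1256] [-0.4257 -0.0903  0.9003] 0.00036 824 tool [ 0.154   0.0026 -0.0725] [-1.     -0.0021  0.0014]
gun tool y,z,slopes,shoulder x [ 0.0001 -0.0032  0.0014  0.0075  0.0619] cost 3.5165605701030916e-05 0.00016 922
tip in tool [ 0.1059  0.0003 -0.0024] ang deg 0.51 depth along a 0.0482 lateral (tool axes) [ 0.0001 -0.0022  0.07  ]
h 0.03 shift [ 0.121  0.014 -0.46 ] turn [0.    0.011 0.001]
[0.56132154 0.10509058 0.29823405]
```

Call:
{"name": "send_rows", "arguments": {"plan": [[[0,0,-0.15],[0,0.01,0]],[[0.03,0,-0.3],[0,0.01,0]],[[0.08,0,-0.45],[0,0.01,0]],[[0.13,0.005,-0.485],[0,0.01,0]],[[0.13,0.005,-0.485],[0,0.01,0]]]}}

```text
time_s: 7.8
tcp_pos: [0.5053, 0.1081, 0.2502]
eef_rot: [10.7, 64.3, 12.0]
contact_force: [0.7, -0.6, -1.8]
gripper_width: 0.0271
```

Call:
{"name": "send_rows", "arguments": {"plan": [[[0,0,0],[0,0,0]],[[0,0,0],[0,0,0]],[[0,0,0],[0,0,0]],[[0,0,0],[0,0,0]],[[0,0,0],[0,0,0]]]}}

```text
time_s: 8.3
tcp_pos: [0.5055, 0.1081, 0.2504]
eef_rot: [10.7, 64.3, 12.0]
contact_force: [-0.6, -0.2, -2.8]
gripper_width: 0.0274
```

```bash
python3 - <<'E'
from h import *
c=np.array([.5589,.1198,.1256]);a=np.array([-.430,-.0898,.898]);a/=np.linalg.norm(a)
p=r.capture("wrist"); save(p,"w6.png",(180,100,400,260),3); s=r.get_state(); A=R.from_euler("xyz",s["eef_rot"],degrees=True)
print(s["tcp_pos"],"mouth in tool",A.inv().apply(c-s["tcp_pos"]).round(4),"axis",A.inv().apply(a).round(4),s["contact_force"])
E
python3 look2.py w6 0
```

```text
[0.50541626 0.10805216 0.25035756] mouth in tool [ 0.1362 -0.0005 -0.0047] axis [-1.0e+00  1.0e-04 -6.7e-03] [ 0.10402594  0.1321985  -2.21874981]
drift mm [-0.04 -0.02 -0.03] F [ 0.1 -0.3 -2.4]
cam in tool [-0.1392  0.0003 -0.0768]
mouth w [0.5588 0.1199 0.1256] [-0.4254 -0.0906  0.9005] 0.00037 709 tool [ 0.1361 -0.0004 -0.0049] [-1.0e+00 -7.0e-04 -1.4e-03]
gun tool y,z,slopes,shoulder x [ 0.0001 -0.0032  0.0017  0.0067  0.066 ] cost 3.1179943380210756e-05 0.00015 920
tip in tool [ 0.11    0.0003 -0.0025] ang deg 0.31 depth along a 0.0261 lateral (tool axes) [-0.      0.0007  0.0024]
h 0.0 shift [ 0.174 -0.004 -0.012] turn [ 0.     0.007 -0.001]
```

View pics/w6.png

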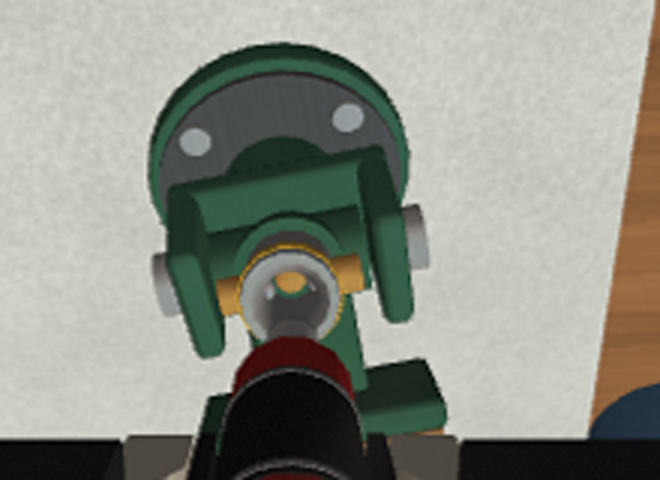

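Call:
{"name": "send_rows", "arguments": {"plan": [[[0.05,-0.004,-0.012],[0,0.007,0]],[[0.1,-0.004,-0.012],[0,0.007,0]],[[0.15,-0.004,-0.012],[0,0.007,0]],[[0.2,-0.004,-0.012],[0,0.007,0]],[[0.24,-0.004,-0.012],[0,0.007,0]]]}}

```text
time_s: 8.9
tcp_pos: [0.5191, 0.1106, 0.216]
eef_rot: [10.8, 64.7, 12.0]
contact_force: [0.7, -0.1, -1.7]
gripper_width: 0.0272
```

```bash
python3 look2.py w7 0
```

```text
drift mm [-0.07 -0.08 -0.77] F [ 0.9  0.3 -3.2]
cam in tool [-0.1392  0.0003 -0.0768]
mouth w [0.5631 0.1201 0.1248] [ 0.1977 -0.0722  0.9776] 0.001 770 tool [0.1016 0.0005 0.0017] [-0.8074 -0.0016  0.59  ]
gun tool y,z,slopes,shoulder x [-0.     -0.0034  0.0055  0.0118  0.1034] cost 0.0010914360044900326 0.00031 1536
tip in tool [ 0.1474  0.0008 -0.0016] ang deg 36.84 depth along a -0.0388 lateral (tool axes) [0.0144 0.0002 0.0197]
h 0.0 shift [-0.102  0.001  0.609] turn [ 0.     0.819 -0.004]
```

```bash
cat > st.py <<'E'
from h import *
c=np.array([.5588,.11985,.1256]);a=np.array([-.4275,-.090,.8995]);a/=np.linalg.norm(a)
s=r.get_state(); A=R.from_euler("xyz",s["eef_rot"],degrees=True)
ct=A.inv().apply(c-s["tcp_pos"]);at=A.inv().apply(a)
tip=np.array([.108,.0004,-.0025]);ax=np.array([1,.0015,.007]);ax/=np.linalg.norm(ax)
d=tip-ct; print("t",s["time_s"],"depth",(-d@at).round(4),"lateral tool",((d-at*(d@at))*1e3).round(2),"axis err",np.cross(ax,-at).round(4),"F tool",A.inv().apply(s["contact_force"]).round(1),"M tool",A.inv().apply(s["moment"]).round(2),"w",s["gripper_width"].round(4))
E
python3 st.py
```

```text
Traceback (most recent call last):
  File "st.py", line 6, in <module>
    d=tip-ct; print("t",s["time_s"],"depth",(-d@at).round(4),"lateral tool",((d-at*(d@at))*1e3).round(2),"axis err",np.cross(ax,-at).round(4),"F tool",A.inv().apply(s["contact_force"]).round(1),"M tool",A.inv().apply(s["moment"]).round(2),"w",s["gripper_width"].round(4))
                                                                                                                                                                                                                                                   ^^^^^^^^^^^^^^^^^^^^^^^^
AttributeError: 'float' object has no attribute 'round'
```

```bash
sed -i 's/s\["gripper_width"\].round(4)/round(s["gripper_width"],4)/' st.py; python3 st.py
```

```text
t 8.95 depth 0.0095 lateral tool [ 0.01 -0.25 -1.11] axis err [ 0.     -0.0041 -0.0003] F tool [ 3.3  0.  -0.5] M tool [-0.02  1.8  -0.36] w 0.027
```

Call:
{"name": "send_rows", "arguments": {"plan": [[[0.015,0.001,0.004],[0,0,0]],[[0.03,0.001,0.006],[0,0,0]],[[0.045,0.001,0.006],[0,0,0]],[[0.06,0.001,0.006],[0,0,0]],[[0.06,0.001,0.006],[0,0,0]]]}}

```text
time_s: 9.45
tcp_pos: [0.5236, 0.1114, 0.2072]
eef_rot: [10.7, 64.7, 12.0]
contact_force: [-0.5, -0.7, -2.2]
gripper_width: 0.0274
```

```bash
python3 st.py
```

```text
t 9.45 depth 0.0187 lateral tool [ 0.01 -0.19 -0.46] axis err [ 0.     -0.0042 -0.0001] F tool [ 1.7 -0.9 -1.4] M tool [-0.02  1.74 -0.3 ] w 0.0274
```

Call:
{"name": "send_rows", "arguments": {"plan": [[[0.015,0.001,0.001],[0,0,0]],[[0.03,0.001,0.002],[0,0,0]],[[0.045,0.001,0.003],[0,0,0]],[[0.06,0.001,0.003],[0,0,0]],[[0.07,0.001,0.003],[0,0,0]]]}}

```text
time_s: 9.95
tcp_pos: [0.5287, 0.1125, 0.1986]
eef_rot: [10.7, 64.7, 12.0]
contact_force: [-10.4, -2.7, 10.5]
gripper_width: 0.0272
```

```bash
python3 st.py
```

```text
t 9.95 depth 0.0288 lateral tool [-0.01  0.05  0.56] axis err [ 0.     -0.0032 -0.0002] F tool [-14.1  -1.5  -5. ] M tool [-0.04  3.4  -0.56] w 0.0272
```

Call:
{"name": "send_rows", "arguments": {"plan": [[[0.02,0,-0.003],[0,0,0]],[[0.035,0,-0.003],[0,0,0]],[[0.05,0,-0.004],[0,0,0]],[[0.065,0,-0.004],[0,0,0]],[[0.08,0,-0.004],[0,0,0]]], "force": 60}}

```text
time_s: 10.45
tcp_pos: [0.5339, 0.1141, 0.188]
eef_rot: [10.8, 64.6, 12.1]
contact_force: [0.3, 0.2, 4.8]
gripper_width: 0.0272
```

```bash
python3 st.py
```

```text
t 10.45 depth 0.0407 lateral tool [-0.01  0.65  0.83] axis err [ 0.     -0.0019 -0.0012] F tool [-4.2  0.5  2.2] M tool [-0.    0.34 -0.42] w 0.0272
```

Call:
{"name": "send_rows", "arguments": {"plan": [[[0.01,-0.001,0],[0,0,0]],[[0.02,-0.001,0],[0,0,0]],[[0.03,-0.001,0],[0,0,0]],[[0.035,-0.001,0],[0,0,0]],[[0.035,-0.001,0],[0,0,0]]]}}

```text
time_s: 10.95
tcp_pos: [0.5363, 0.1145, 0.1835]
eef_rot: [10.8, 64.6, 12.1]
contact_force: [-2.2, -0.9, 6.5]
gripper_width: 0.0271
```

```bash
python3 st.py
```

```text
t 10.95 depth 0.0458 lateral tool [-0.01  0.66  1.12] axis err [ 0.     -0.0014 -0.0015] F tool [-6.9 -0.3  0.7] M tool [-0.03  1.13 -0.28] w 0.0271
```

Call:
{"name": "send_rows", "arguments": {"plan": [[[0.005,0,0],[0,0,0]],[[0.01,0,0],[0,0,0]],[[0.015,0,0],[0,0,0]],[[0.02,0,0],[0,0,0]],[[0.02,0,0],[0,0,0]]]}}

```text
time_s: 11.45
tcp_pos: [0.5374, 0.1146, 0.1817]
eef_rot: [10.8, 64.5, 12.1]
contact_force: [-15.3, -1.5, 19.7]
gripper_width: 0.0274
```

```bash
python3 st.py; sleep 0
python3 - <<'E'
from h import *
p=r.capture("wrist"); save(p,"w8.png",(200,150,360,270),4)
E
python3 st.py
```

```text
t 11.45 depth 0.0479 lateral tool [-0.01  0.6   1.53] axis err [ 0.     -0.0001 -0.0018] F tool [-24.3   0.7  -5.5] M tool [-0.01  3.79 -0.09] w 0.0274
t 11.5 depth 0.0479 lateral tool [-0.01  0.58  1.49] axis err [ 0.     -0.0001 -0.0017] F tool [-25.1   0.9  -6.7] M tool [ 0.02  3.69 -0.08] w 0.0272
```

View pics/w8.png

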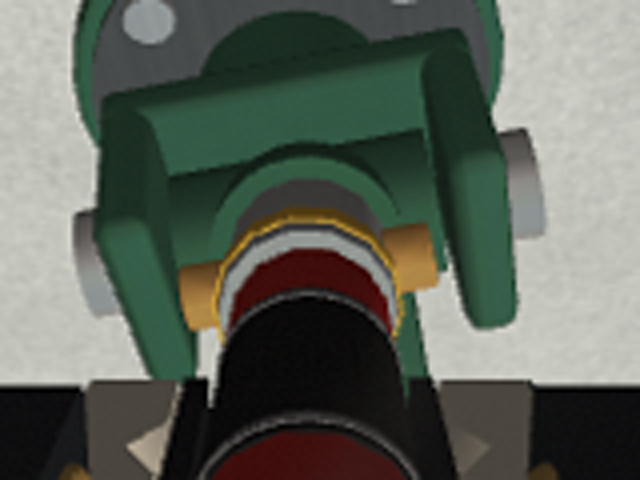

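The last picture shows the shoulder seated on the sleeve's rim at crop (305,260). The axial force jumped to 25 N after the softer spring stage, and the readings are steady, so I'm handing in.

```bash
python3 -c "
from h import *
print(r.get_state()['contact_force']); print(r.close_job())"; python3 st.py
```

```text
[-16.71326911  -1.41883923  19.89446915]
the job is handed in; nothing more can be done
None
the job is handed in; nothing more can be done
```

I took the red gun out of the block and slid its nose into the green vise's sleeve. I then pressed past the catches until the shoulder met the rim, and handed the job in at about 11.5 s, still gripping and pushing. The job reports no verdict, and nothing measures the catches or the nipple directly. That they snapped in is my reading of the forces and the last picture.

- **Catches and nipple:** the axial push read about 14 N at the catches and dropped to about 4 N once past them. It then climbed gently with the spring and jumped to about 25 N when the shoulder reached the rim. From the spring figures I estimate the nipple is 10 to 11 mm in.
- **Fit:** the gun lies within about 0.1° of the bore axis by my estimate. The grip opening held at 27 mm, and the wrist picture shows the shoulder on the rim.
- **Disagreements:** my estimate put the tip 48 mm deep, where 44 mm is the limit, and 1.5 mm off the axis, where the bore allows about 1 mm. The tip's distance from the tool was only good to about 3 mm and may have shifted in the grip.
- **Bystanders:** I kept the arm clear of the other things but did not check them again at the end.

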